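# Transfer four impact sockets to the metal rack in reverse order

### The job

Move the four coloured impact sockets from the wooden rack to the metal rack, one upright in each bay, in reverse order: counting from the racks' white ends, the socket that stood first on the wooden rack goes into the last bay, the second into the third, the third into the second and the last into the first. Leave all four standing free in their bays.

Things in the scene. Friction and masses are not known exactly. Their poses are not given: they have to be found in the camera images.
- socket_red_mid (a point): The red socket: a loose deep impact socket with a red plastic sleeve and a black hexagonal mouth on top; an upright cylinder 34 mm in diameter and 80 mm tall, about 0.28 kg. This point is its centre, 40 mm above its flat foot; z is its axis (up as it stands).
- mat_red: The red home mat, fixed on the wooden rack: a red plate 84 mm (its x) by 50 mm (its y), 3 mm thick. The origin is the centre of its underside. At the start the red socket stands on its middle; the mats stay where they are, and so keep showing the old order.
- socket_yellow_mid (a point): The yellow socket: a loose deep impact socket with a yellow plastic sleeve and a black hexagonal mouth on top; an upright cylinder 34 mm in diameter and 80 mm tall, about 0.28 kg. This point is its centre, 40 mm above its flat foot; z is its axis (up as it stands).
- mat_yellow: The yellow home mat, fixed on the wooden rack: a yellow plate 84 mm (its x) by 50 mm (its y), 3 mm thick. The origin is the centre of its underside. At the start the yellow socket stands on its middle; the mats stay where they are, and so keep showing the old order.
- socket_green_mid (a point): The green socket: a loose deep impact socket with a green plastic sleeve and a black hexagonal mouth on top; an upright cylinder 34 mm in diameter and 80 mm tall, about 0.28 kg. This point is its centre, 40 mm above its flat foot; z is its axis (up as it stands).
- mat_green: The green home mat, fixed on the wooden rack: a green plate 84 mm (its x) by 50 mm (its y), 3 mm thick. The origin is the centre of its underside. At the start the green socket stands on its middle; the mats stay where they are, and so keep showing the old order.
- socket_blue_mid (a point): The blue socket: a loose deep impact socket with a blue plastic sleeve and a black hexagonal mouth on top; an upright cylinder 34 mm in diameter and 80 mm tall, about 0.28 kg. This point is its centre, 40 mm above its flat foot; z is its axis (up as it stands).
- mat_blue: The blue home mat, fixed on the wooden rack: a blue plate 84 mm (its x) by 50 mm (its y), 3 mm thick. The origin is the centre of its underside. At the start the blue socket stands on its middle; the mats stay where they are, and so keep showing the old order.
- wood_rack: The wooden rack, fixed: a low pale wooden board 100 mm (x) by 256 mm (y), 18 mm thick, with a white end block 20 mm long and 30 mm high at its +y end. The origin is the centre of the board's underside, on the bench; y runs along the row towards the white end. The four mats lie in a row at y = -93, -31, 31 and 93 mm, in any colour order.
- steel_rack: The metal rack, fixed, empty: a low grey tray 66 mm (x) by 252 mm (y), walls 14 mm high, walls and floor 4 mm thick, with a white end block 20 mm long, 26 mm high at its +y end. Origin: centre of its underside, on the bench; y along the row to the white end. Ribs part it into four bays 58 mm square, centred at x = 0, y = -93, -31, 31, 93 mm; a socket standing in one has its centre 44 mm above the origin.
Things that resemble listed ones, but are neither listed nor needed, are in the scene too. Leave any pink or purple look-alike of the part that bears socket_red_mid alone.

How it is judged:
At the end, for the whole second after the job is handed in: Every socket stands upright (0.1 rad) and at rest on the metal rack's floor (height within 4 mm), within 14 mm of its bay's middle along and across the row; its bay, counted from the white end, is the reverse of its like-coloured mat's place on the wooden rack (((y of mat_red in the frame of wood_rack between -0.113 and -0.073 m and y of socket_red_mid in the frame of steel_rack between 0.079 and 0.107 m) or (y of mat_red in the frame of wood_rack between -0.051 and -0.011 m and y of socket_red_mid in the frame of steel_rack between 0.017 and 0.045 m) or (y of mat_red in the frame of wood_rack between 0.011 and 0.051 m and y of socket_red_mid in the frame of steel_rack between -0.045 and -0.017 m) or (y of mat_red in the frame of wood_rack between 0.073 and 0.113 m and y of socket_red_mid in the frame of steel_rack between -0.107 and -0.079 m)) and x of socket_red_mid in the frame of steel_rack between -0.014 and 0.014 m and z of socket_red_mid in the frame of steel_rack between 0.04 and 0.048 m and angle between each of socket_red_mid, socket_yellow_mid, socket_green_mid, socket_blue_mid's own z axis and vertical below 0.1 rad and linear speed of each of socket_red, socket_yellow, socket_green, socket_blue below 0.02 m/s and angular speed of each of socket_red, socket_yellow, socket_green, socket_blue below 0.2 rad/s and ((y of mat_yellow in the frame of wood_rack between -0.113 and -0.073 m and y of socket_yellow_mid in the frame of steel_rack between 0.079 and 0.107 m) or (y of mat_yellow in the frame of wood_rack between -0.051 and -0.011 m and y of socket_yellow_mid in the frame of steel_rack between 0.017 and 0.045 m) or (y of mat_yellow in the frame of wood_rack between 0.011 and 0.051 m and y of socket_yellow_mid in the frame of steel_rack between -0.045 and -0.017 m) or (y of mat_yellow in the frame of wood_rack between 0.073 and 0.113 m and y of socket_yellow_mid in the frame of steel_rack between -0.107 and -0.079 m)) and x of socket_yellow_mid in the frame of steel_rack between -0.014 and 0.014 m and z of socket_yellow_mid in the frame of steel_rack between 0.04 and 0.048 m and ((y of mat_green in the frame of wood_rack between -0.113 and -0.073 m and y of socket_green_mid in the frame of steel_rack between 0.079 and 0.107 m) or (y of mat_green in the frame of wood_rack between -0.051 and -0.011 m and y of socket_green_mid in the frame of steel_rack between 0.017 and 0.045 m) or (y of mat_green in the frame of wood_rack between 0.011 and 0.051 m and y of socket_green_mid in the frame of steel_rack between -0.045 and -0.017 m) or (y of mat_green in the frame of wood_rack between 0.073 and 0.113 m and y of socket_green_mid in the frame of steel_rack between -0.107 and -0.079 m)) and x of socket_green_mid in the frame of steel_rack between -0.014 and 0.014 m and z of socket_green_mid in the frame of steel_rack between 0.04 and 0.048 m and ((y of mat_blue in the frame of wood_rack between -0.113 and -0.073 m and y of socket_blue_mid in the frame of steel_rack between 0.079 and 0.107 m) or (y of mat_blue in the frame of wood_rack between -0.051 and -0.011 m and y of socket_blue_mid in the frame of steel_rack between 0.017 and 0.045 m) or (y of mat_blue in the frame of wood_rack between 0.011 and 0.051 m and y of socket_blue_mid in the frame of steel_rack between -0.045 and -0.017 m) or (y of mat_blue in the frame of wood_rack between 0.073 and 0.113 m and y of socket_blue_mid in the frame of steel_rack between -0.107 and -0.079 m)) and x of socket_blue_mid in the frame of steel_rack between -0.014 and 0.014 m and z of socket_blue_mid in the frame of steel_rack between 0.04 and 0.048 m); the robot touches nothing.
It also fails if it takes over 93 s, if anything falls off the work surface, if the arm or the gripper's body presses on something with over 40 N, if the wrist force passes 120 N, or if a joint passes its speed limit or range.

### The arm

A 6-joint arm with a two-finger parallel gripper is mounted at the origin on the work surface. World frame = base frame: x ahead of the robot, y to its left, z up, the work surface at z = 0. Lengths are in m, angles in rad, forces in N, time in s.
With the tool pointing down it reaches from about 0.275 to 0.75 m from the base axis. Payload 10.2 kg.
Tool frame: the origin (TCP) lies at the very end of the fingers, on their centre line; the grasp point (between the pads) lies ctrl.tcp_to_grasp behind it (ctrl.tcp_to_grasp is the distance from the TCP to the grasp point, in m); z points along the fingers, y is the line along which they close (so a half turn about z gives the same grasp; the last joint's range is limited). The gripper opens to 85 mm and grips with 20 to 120 N. Pads are 22 mm wide; open, the fingers measure 114 mm over their backs; the gripper's body (76 mm by 85 mm) begins 54 mm behind the grasp point. The pads swing forward as they close: fully open they stand 13 mm farther back than shut.
Start: joints at [0.91, 0.313, 1.498, -0, 1.331, -0.223], TCP at [0.223, 0.475, 0.231] pointing down, gripper open.
Joint ranges: [-2.94, 2.94], [-0.97, 2.17], [0.19, 2.56], [-1.23, 4.37], [0.02, 3.11], [-2.88, 2.88]. Speed limits (rad/s): [2.39, 2.39, 3.01, 3.14, 3.14, 3.14].

### API

Orientations are given as a unit quaternion [x, y, z, w].
In Python, from plant import ctrl gives the robot as it stands.
- The arm moves only by the tool arm_command, never from a script. Its argument "rows" is a list that holds one entry, the list of rows, each a list of 7 numbers: the turn, a rotation vector about the tool's x, y, z each as a share of pi rad, from -1 to 1, then the shift along the tool's x, y, z each as a share of 40 cm, from -1 to 1, then the opening, from -1 (shut) to 1 (fully open). A call has 1 to 8 rows; each row is the pose to reach, as a shift and turn from the pose commanded when the call began, along the tool's axes at that moment, turning the shorter way round; what a row does not reach only later rows make up. A row lasts 1/10 s, in which the tool goes at most 50 mm and 8.59 degrees, less where a joint would pass 70% of its speed; a pose out of reach is approached as far as the arm can. A call with a number of a shift or a turn outside -1 to 1 is refused whole. A call with a gripper value outside its range is refused whole. The fingers move at their own pace and stop on an object; "force" is the grip in N (left out, the last holds). Time passes only in rows, so rows that repeat a pose let the fingers close. It gives the time, the measured TCP pose, the force, the opening and the grip force at its end, in the units of the state.
- ctrl.sense(): the state, without advancing time (a new reading comes with each control period).
- ctrl.read_camera(name): name is "side" or "top"; returns a dict with "img" (480x640x3 uint8, red, green, blue), "fx", "fy", "cx", "cy" (pixels), "rvec" (rotation vector, rad) and "tvec" (3), from world to camera coordinates, as OpenCV has them. Camera axes: x right, y down, z forward; pixel columns grow to the right and rows downward; lengths in m; the calibration is good to about 2 mm. A picture is of the moment at which its call begins. There is no depth.
- ctrl.close_job(): hands the job in; it is judged then, once.
Trained networks look in a picture, given as the dict that the camera call returned (one of the last four; its "shot" number tells which), for a name from the list of things; names that differ only in an ending like _2 or _b are one class to them, and where a whole thing is asked for, a point or a joint stands for the part that bears it (a point fixed in the world has none). Each returns a list of dicts, best first, with "confidence" (0 to 1); they miss things now and then, are a little off and sometimes report something else, mostly with a low value. They report only what shows in the picture. A call takes as long as a camera call. They do not tell look-alikes from the thing itself.
- ctrl.silhouettes(target, picture): "mask" (480x640 bool, what is visible of it) and "box" ([centre column, centre row, width, height] in pixels, round what is visible of it).
The state is a dict: "time_s": time; "q": joint angles; "qvel": joint speeds; "joint_torque": joint torques, N m; "position": TCP position; "orientation": TCP orientation; "contact_force": force on the tool from outside, world axes, zero at the start; "wrist_torque": the same for the moment, N m; "finger_gap": opening from 0.0 (shut) to 1.0 (fully open); "grasp_force": force on a finger pad.
Only numpy, scipy, OpenCV 4.12 (cv2) and the standard library are available. Lean on these libraries where they do the work, as an engineer would, in place of code of your own. Each camera call takes 0.05 s, during which the arm holds its last target. There are 200 camera calls.

## Working session

There is one attempt and no reset: what is moved stays moved. The work goes in short steps, Python scripts to look and compute and a tool call to move; the robot and the scene stay as the last step left them, time stands still between calls to the robot, and variables do not carry over. Pictures are saved under pics/ and viewed, at most 14 in all, crops included, and the job is handed in when it is done.

Besides the shell and the picture viewer there is one more tool, called after "Request:" as name(argument=value, ...) on one line, values as JSON. arm_command: Moves the arm, as the interface text tells. Shift numbers are shares of 40 cm and turn numbers shares of pi rad, none past 1 either way. Its arguments: {"type":"object","properties":{"rows":{"type":"array","items":{"type":"array","items":{"type":"array","items":{"type":"number"}}}},"force":{"type":"number"}},"required":["rows"]}

```bash
mkdir -p pics; ls; python3 - <<'E'
from plant import ctrl
import cv2
for n in("top","side"):
    d=ctrl.read_camera(n); cv2.imwrite(f"pics/{n}0.png",d["img"][:,:,::-1])
    print(n,d["fx"],d["cx"],d["cy"],d["rvec"],d["tvec"])
print(ctrl.sense(),ctrl.tcp_to_grasp)
E
```

```text
pics
top 460.98857053960995 318.5668640018597 230.776324652043 [ 2.15533222 -2.138928    0.15153151] [0.00404246 0.53443451 0.98200292]
side 446.067840690431 317.0750946713747 244.60281482083056 [ 0.28484212 -2.65970192  1.41542409] [0.51820498 0.13049272 0.71101794]
{'time_s': 0.1, 'q': array([ 9.09581911e-01,  3.13406678e-01,  1.49834050e+00, -4.21073043e-06,
        1.33098132e+00, -2.23368595e-01]), 'qvel': array([ 0.00026968,  0.00049401, -0.00232155, -0.00026141, -0.00106886,
        0.00037919]), 'joint_torque': array([ 1.88198544e-03, -4.12903082e+01, -2.60142767e+01, -1.74560419e-04,
        3.01346467e-03, -3.42227554e-05]), 'position': array([0.22245472, 0.47530078, 0.23079359]), 'orientation': array([ 2.17177843e-01,  9.76131888e-01, -5.14148358e-04, -2.41229343e-04]), 'contact_force': array([ 0.06700736,  0.59856994, -0.72656558]), 'wrist_torque': array([-0.03229058, -0.02345241,  0.05553588]), 'grasp_force': 0.0, 'finger_gap': 0.9965431200365387} 0.0187
```

View pics/top0.png

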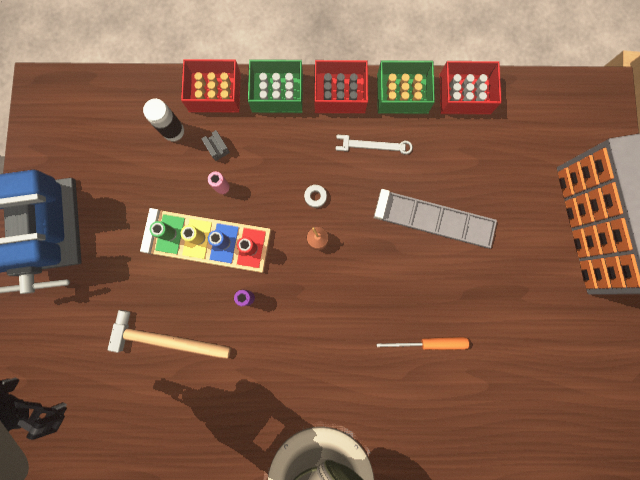

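View pics/side0.png

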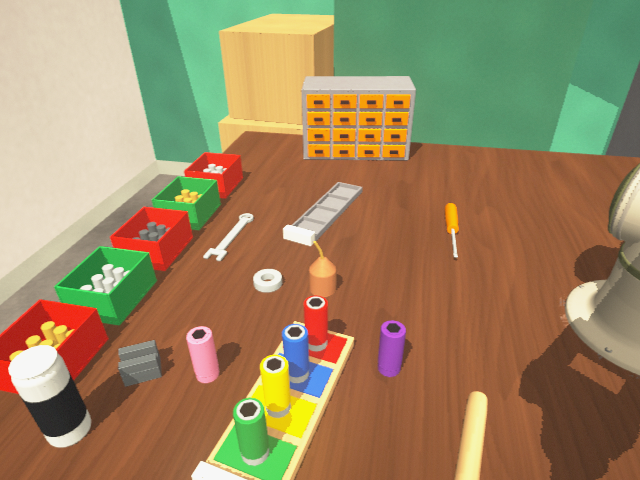

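The wooden row, counted from its white end (150,230), is green (160,230), yellow (190,234), blue (217,240), red (247,246). The steel tray's white end is at (382,205) and its far end at about (490,232). So red goes to bay 1, blue to 2, yellow to 3 and green to 4. Pink (218,182) and purple (242,298) are decoys.

```bash
cat > h.py <<'E'
import numpy as np, cv2
from plant import ctrl
from scipy.optimize import minimize
def proj(d,P):
    K=np.array([[d["fx"],0,d["cx"]],[0,d["fy"],d["cy"]],[0,0,1.]])
    return cv2.projectPoints(np.asarray(P,float),np.array(d["rvec"],float),np.array(d["tvec"],float),K,None)[0][:,0]
def render(d,parts):
    m=np.zeros((480,640),np.uint8)
    for P in parts:
        h=cv2.convexHull(proj(d,P).astype(np.float32))
        cv2.fillConvexPoly(m,np.round(h*256).astype(np.int32),255,cv2.LINE_AA,8)
    return m/255.
t=np.linspace(0,2*np.pi,40)
def cyl(p,zf):
    return [np.array([[p[0]+.017*np.cos(a),p[1]+.017*np.sin(a),z] for a in t for z in(zf,zf+.08)])]
def box(p,x0,x1,y0,y1,z0,z1):
    c,s=np.cos(p[2]),np.sin(p[2])
    return np.array([[p[0]+c*x-s*y,p[1]+s*x+c*y,z] for x in(x0,x1) for y in(y0,y1) for z in(z0,z1)])
def steel(p): return [box(p,-.033,.033,-.126,.126,0,.014),box(p,-.033,.033,.106,.126,0,.026)]  # block place checked below
def steel2(p): return [box(p,-.033,.033,-.126,.126,0,.014),box(p,-.033,.033,.126,.146,0,.026)]
def ray(d,uv,z):
    R=cv2.Rodrigues(np.array(d["rvec"],float))[0]; o=-R.T@np.array(d["tvec"])
    v=R.T@np.array([(uv[0]-d["cx"])/d["fx"],(uv[1]-d["cy"])/d["fy"],1]); return o+v*(z-o[2])/v[2]
def fit(model,p0,obs,steps):
    def f(p): return sum(1-np.minimum(r,m).sum()/np.maximum(r,m).sum() for d,m in obs for r in[render(d,model(p))])
    sx=np.vstack([p0]+[np.array(p0)+np.eye(len(p0))[i]*steps[i] for i in range(len(p0))])
    r=minimize(f,p0,method="Nelder-Mead",options=dict(initial_simplex=sx,xatol=1e-4,fatol=1e-5))
    return r.x,r.fun
def best(name,d,near=None):
    L=ctrl.silhouettes(name,d)
    if near is not None: L=[o for o in L if np.hypot(o["box"][0]-near[0],o["box"][1]-near[1])<25]
    return L[0] if L else None
E
python3 - <<'E'
from h import *
T=ctrl.read_camera("top");S=ctrl.read_camera("side")
g={"green":((160,230),(251,430)),"yellow":((190,234),(276,385)),"blue":((217,240),(296,352)),"red":((247,246),(317,323))}
for c,(a,b) in g.items():
    obs=[]
    for d,n in((T,a),(S,b)):
        o=best(f"socket_{c}_mid",d,n)
        if o: obs.append((d,o["mask"].astype(float))); print(c,np.round(o["box"]),round(o["confidence"],2))
    p0=ray(T,a,.08)[:2]
    p,f=fit(lambda p:cyl(p,.021),p0,obs,[.01,.01]); print(c,np.round(p,4),round(f/len(obs),3))
obs=[]
for d,n in((T,(437,218)),(S,(323,212))):
    o=best("steel_rack",d,n)
    if o: obs.append((d,o["mask"].astype(float))); print("steel",np.round(o["box"]),round(o["confidence"],2))
w,e=ray(T,(382,205),.02),ray(T,(494,232),.01)
c=(w+e)/2;yaw=np.arctan2(-(w-e)[0],(w-e)[1])
for m in(steel,steel2):
    p,f=fit(m,[c[0],c[1],yaw],obs,[.01,.01,.1]); print(m.__name__,np.round(p,4),round(f/len(obs),3))
o=best("wood_rack",T); print(np.round(o["box"]),cv2.minAreaRect(np.argwhere(o["mask"])[:,::-1].astype(np.float32)))
E
```

```text
green [163. 230.  28.  21.] 0.61
green [251. 430.  37.  70.] 0.62
green [0.5282 0.3422] 0.147
yellow [193. 238.  24.  17.] 0.8
yellow [277. 384.  28.  62.] 0.73
yellow [0.5196 0.278 ] 0.134
blue [220. 240.  21.  19.] 0.63
blue [296. 351.  28.  64.] 0.69
blue [0.5096 0.2224] 0.149
red [246. 247.  18.  23.] 0.81
red [318. 324.  25.  56.] 0.96
red [0.4957 0.1604] 0.123
steel [435. 220. 123.  61.] 0.79
steel [325. 215.  79.  60.] 0.58
steel [ 0.5699 -0.2527 -0.2528] 0.097
steel2 [ 0.5663 -0.2666 -0.2526] 0.074
[206. 240. 127.  65.] ((205.72137451171875, 240.11175537109375), (124.49356842041016, 44.86363983154297), 9.334999084472656)
```

```bash
python3 - <<'E'
from h import *
T=ctrl.read_camera("top");S=ctrl.read_camera("side")
p=np.array([.5663,-.2666,-.2526]); W=np.array([.5133,.2508,-.177])
def at(p,x,y,z):
    c,s=np.cos(p[2]),np.sin(p[2]); return [p[0]+c*x-s*y,p[1]+s*x+c*y,z]
out=[]
for d,r1,r2 in((T,(360,170),(130,190)),(S,(270,170),(190,280))):
    im=cv2.resize(d["img"][:,:,::-1],None,fx=4,fy=4,interpolation=cv2.INTER_CUBIC)
    def dr(P,col):
        q=((proj(d,P)+.5)*4-.5).round().astype(np.int32); cv2.polylines(im,[q],True,col,1)
    for y in(-.093,-.031,.031,.093):
        dr([at(p,a*.029,y+b*.029,.014) for a,b in((1,1),(1,-1),(-1,-1),(-1,1))],(0,0,255))
        dr([at(W,a*.042,y+b*.025,.021) for a,b in((1,1),(1,-1),(-1,-1),(-1,1))],(255,0,255))
        q=at(W,0,y,0); dr([[q[0]+.017*np.cos(a),q[1]+.017*np.sin(a),.101] for a in t],(0,0,0))
        print(np.round(q,4),np.round(at(p,0,y,0),4))
    for r in(r1,r2):out.append(im[r[1]*4:r[1]*4+(400 if d is T or r is r1 else 800),r[0]*4:r[0]*4+640][:800])
    
def pad(a):
    return cv2.resize(a,(640,int(a.shape[0]*640/a.shape[1])))
cv2.imwrite("pics/o1.png",cv2.resize(np.vstack(out[:1]+out[1:2]),(600,750))[:600] if 0 else np.hstack([cv2.resize(x,(400,250)) for x in out[:2]]))
a=np.vstack([np.hstack([cv2.resize(x,(400,250)) for x in out[:2]]),np.hstack([cv2.resize(out[2],(400,250)),cv2.resize(out[3],(400,500))[:250]])])
cv2.imwrite("pics/o1.png",a)
E
```

```text
[0.4969 0.1593 0.    ] [ 0.5431 -0.3566  0.    ]
[0.5078 0.2203 0.    ] [ 0.5586 -0.2966  0.    ]
[0.5188 0.2813 0.    ] [ 0.574  -0.2366  0.    ]
[0.5297 0.3423 0.    ] [ 0.5895 -0.1766  0.    ]
[0.4969 0.1593 0.    ] [ 0.5431 -0.3566  0.    ]
[0.5078 0.2203 0.    ] [ 0.5586 -0.2966  0.    ]
[0.5188 0.2813 0.    ] [ 0.574  -0.2366  0.    ]
[0.5297 0.3423 0.    ] [ 0.5895 -0.1766  0.    ]
```

View pics/o1.png

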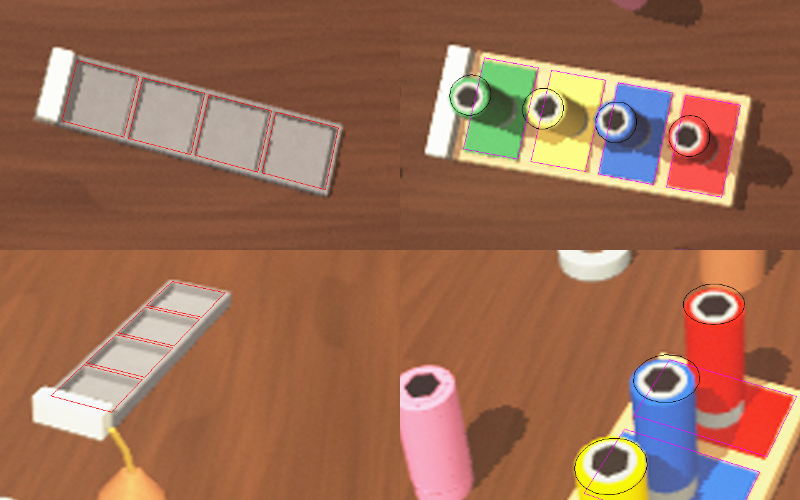

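The projected bays (red, drawn from the fit) lie within about 2 mm of the tray, and the mats and socket tops match. I'll grip across the row at a fixed tool yaw of -0.2.

```bash
cat > mv.py <<'E'
import sys,numpy as np
from plant import ctrl
from scipy.spatial.transform import Rotation as Ro
# args: x,y,z ... -> rows from the sensed pose, tool down, yaw -0.2
s=ctrl.sense();R0=Ro.from_quat(s["orientation"]);psi=-.2
y=np.array([np.cos(psi),np.sin(psi),0]);z=np.array([0,0,-1.]);R1=Ro.from_matrix(np.c_[np.cross(y,z),y,z])
for a in sys.argv[1:]:
    p=np.array(eval(a)); print(np.round((R0.inv()*R1).as_rotvec()/np.pi,4),np.round(R0.inv().apply(p-s["position"])/.4,4))
print(s["time_s"],s["position"].round(4),s["contact_force"].round(1),round(s["finger_gap"],3),s["grasp_force"])
E
python3 mv.py .529,.342,.2 ; python3 - <<'E'
from h import *
T=ctrl.read_camera("top")
print(ray(T,(218,179),.08),ray(T,(242,298),.08))
E
```

```text
[-0.      0.      0.4243] [-0.8352  0.0225  0.0782]
0.85 [0.2226 0.4755 0.2313] [-0.1  0.2  0.5] 0.996 0.0
[0.6394881  0.22570765 0.08      ] [0.38609095 0.16604271 0.08      ]
```

Request:
arm_command(rows=[[[0, 0, 0.424, -0.835, 0.0225, 0.078, 1], [0, 0, 0.424, -0.835, 0.0225, 0.078, 1], [0, 0, 0.424, -0.835, 0.0225, 0.078, 1], [0, 0, 0.424, -0.835, 0.0225, 0.078, 1], [0, 0, 0.424, -0.835, 0.0225, 0.078, 1], [0, 0, 0.424, -0.835, 0.0225, 0.078, 1], [0, 0, 0.424, -0.835, 0.0225, 0.078, 1], [0, 0, 0.424, -0.835, 0.0225, 0.078, 1]]], force=40)

```text
time_s: 1.7
position: [0.5322, 0.3392, 0.1986]
orientation: [0.734, 0.679, -0.001, 0.0]
contact_force: [-1.2, 1.2, -0.4]
finger_gap: 1.002
grasp_force: 0.0
```

```bash
python3 mv.py .529,.342,.2 .529,.342,.05
```

```text
[-0.0002  0.0004  0.0389] [ 0.0062 -0.0086 -0.0036]
[-0.0002  0.0004  0.0389] [ 0.0066 -0.0083  0.3714]
1.7 [0.5322 0.3392 0.1986] [-1.2  1.2 -0.4] 1.002 0.0
```

Request:
arm_command(rows=[[[0, 0, 0.039, 0.006, -0.0085, 0, 1], [0, 0, 0.039, 0.006, -0.0085, 0, 1], [0, 0, 0.039, 0.006, -0.0085, 0.1, 1], [0, 0, 0.039, 0.006, -0.0085, 0.15, 1], [0, 0, 0.039, 0.006, -0.0085, 0.15, 1], [0, 0, 0.039, 0.006, -0.0085, 0.15, 1]]])

```text
time_s: 2.3
position: [0.526, 0.3449, 0.141]
orientation: [0.77, 0.638, 0.0, 0.0]
contact_force: [0.3, -0.6, 0.3]
finger_gap: 0.996
grasp_force: 0.0
```

```bash
python3 mv.py .529,.342,.05
```

```text
[ 0.0003 -0.0002  0.004 ] [-0.0058  0.0086  0.2276]
2.3 [0.526  0.3449 0.141 ] [ 0.3 -0.6  0.3] 0.996 0.0
```

Request:
arm_command(rows=[[[0, 0, 0.004, -0.006, 0.0085, 0.1, 1], [0, 0, 0.004, -0.006, 0.0085, 0.18, 1], [0, 0, 0.004, -0.006, 0.0085, 0.228, 1], [0, 0, 0.004, -0.006, 0.0085, 0.228, 1], [0, 0, 0.004, -0.006, 0.0085, 0.228, -1], [0, 0, 0.004, -0.006, 0.0085, 0.228, -1], [0, 0, 0.004, -0.006, 0.0085, 0.228, -1], [0, 0, 0.004, -0.006, 0.0085, 0.228, -1]]])

```text
time_s: 3.1
position: [0.5291, 0.3419, 0.0502]
orientation: [0.775, 0.632, 0.001, 0.0]
contact_force: [-0.9, -0.5, 4.2]
finger_gap: 0.39
grasp_force: 39.4
```

```bash
python3 mv.py .529,.342,.2; python3 - <<'E'
from h import *
d=ctrl.read_camera("side"); cv2.imwrite("pics/g1.png",d["img"][:,:,::-1])
print(ctrl.sense()["finger_gap"],ctrl.sense()["grasp_force"])
E
```

```text
[ 0.0005 -0.0004 -0.0006] [ 0.0005  0.0005 -0.3744]
3.1 [0.5291 0.3419 0.0502] [-0.9 -0.5  4.2] 0.39 39.38530504703522
0.38761376207914205 39.48195397853851
```

View pics/g1.png

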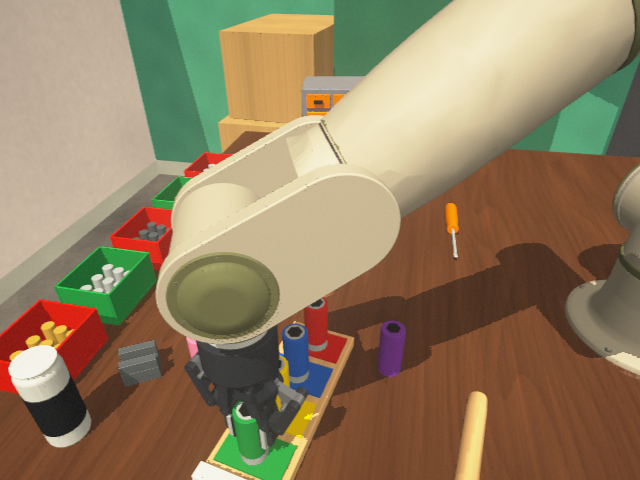

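Request:
arm_command(rows=[[[0, 0, 0, 0, 0, -0.12, -1], [0, 0, 0, 0, 0, -0.24, -1], [0, 0, 0, 0, 0, -0.375, -1], [0, 0, 0, -0.1, 0.02, -0.375, -1], [0, 0, 0, -0.2, 0.05, -0.375, -1], [0, 0, 0, -0.3, 0.07, -0.375, -1], [0, 0, 0, -0.4, 0.09, -0.375, -1], [0, 0, 0, -0.5, 0.11, -0.375, -1]]])

```text
time_s: 3.95
position: [0.5309, 0.1353, 0.1986]
orientation: [0.775, 0.632, -0.0, -0.0]
contact_force: [0.6, -0.6, -3.5]
finger_gap: 0.39
grasp_force: 41.5
```

Request:
arm_command(rows=[[[0, 0, 0, -0.1, 0.022, 0, -1], [0, 0, 0, -0.2, 0.045, 0, -1], [0, 0, 0, -0.3, 0.067, 0, -1], [0, 0, 0, -0.4, 0.09, 0, -1], [0, 0, 0, -0.5, 0.112, 0, -1], [0, 0, 0, -0.6, 0.134, 0, -1], [0, 0, 0, -0.7, 0.157, 0, -1], [0, 0, 0, -0.8, 0.18, 0, -1]]])

```text
time_s: 4.75
position: [0.5373, -0.1926, 0.1987]
orientation: [0.775, 0.632, -0.0, -0.0]
contact_force: [1.6, 0.6, -2.3]
finger_gap: 0.392
grasp_force: 41.5
```

Request:
arm_command(rows=[[[0, 0, 0, -0.1, 0.022, 0, -1], [0, 0, 0, -0.2, 0.045, 0, -1], [0, 0, 0, -0.3, 0.067, 0, -1], [0, 0, 0, -0.405, 0.092, 0, -1], [0, 0, 0, -0.405, 0.092, 0, -1], [0, 0, 0, -0.405, 0.092, 0, -1], [0, 0, 0, -0.405, 0.092, 0, -1]]])

```text
time_s: 5.45
position: [0.5414, -0.3561, 0.1987]
orientation: [0.775, 0.632, 0.0, -0.001]
contact_force: [0.5, 0.0, -3.1]
finger_gap: 0.385
grasp_force: 41.6
```

```bash
python3 mv.py .5431,-.3566,.0355
```

```text
[-0.0002 -0.0002 -0.0004] [-0.0006  0.0047  0.408 ]
5.45 [ 0.5414 -0.3561  0.1987] [ 0.5  0.  -3.1] 0.385 41.56984627246857
```

Request:
arm_command(rows=[[[0, 0, 0, 0, 0.004, 0.12, -1], [0, 0, 0, 0, 0.004, 0.24, -1], [0, 0, 0, 0, 0.004, 0.33, -1], [0, 0, 0, 0, 0.004, 0.38, -1], [0, 0, 0, 0, 0.004, 0.409, -1], [0, 0, 0, 0, 0.004, 0.409, -1], [0, 0, 0, 0, 0.004, 0.409, -1]]])

```text
time_s: 6.15
position: [0.5436, -0.3573, 0.0365]
orientation: [0.775, 0.632, 0.0, 0.001]
contact_force: [-0.1, 0.3, -2.7]
finger_gap: 0.387
grasp_force: 41.3
```

```bash
python3 mv.py .5431,-.3566,.0345;python3 - <<'E'
from h import *
d=ctrl.read_camera("side"); cv2.imwrite("pics/p1.png",cv2.resize(d["img"][120:320,230:480,::-1],None,fx=3,fy=3))
E
```

```text
[ 0.0005  0.0003 -0.0004] [ 0.0016 -0.0016  0.0051]
6.15 [ 0.5436 -0.3573  0.0365] [-0.1  0.3 -2.7] 0.387 41.264804005622864
```

View pics/p1.png

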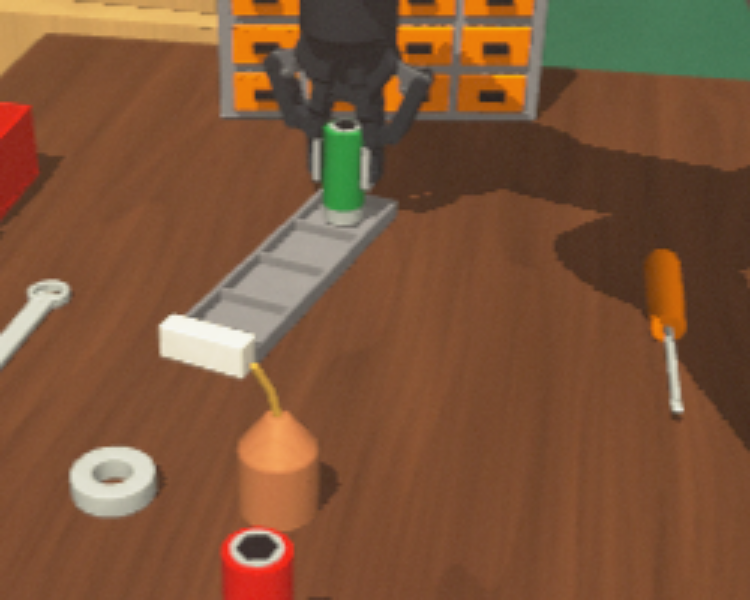

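Green is held upright just above the far bay (crop 343,210) and centred in it. I'll lower it 2 mm, release and lift.

Request:
arm_command(rows=[[[0, 0, 0, 0, 0, 0.005, -1], [0, 0, 0, 0, 0, 0.006, -1], [0, 0, 0, 0, 0, 0.006, 1], [0, 0, 0, 0, 0, 0.006, 1], [0, 0, 0, 0, 0, 0.006, 1], [0, 0, 0, 0, 0, 0.006, 1], [0, 0, 0, 0, 0, -0.1, 1], [0, 0, 0, 0, 0, -0.2, 1]]])

```text
time_s: 7.0
position: [0.5426, -0.3572, 0.1159]
orientation: [0.775, 0.632, -0.0, -0.001]
contact_force: [-0.0, -0.1, 0.2]
finger_gap: 1.0
grasp_force: 0.0
```

Request:
arm_command(rows=[[[0, 0, 0, 0, 0, -0.1, 1], [0, 0, 0, 0, 0, -0.21, 1], [0, 0, 0, 0, 0, -0.21, 1], [0, 0, 0, 0, 0, -0.21, 1]]])

```text
time_s: 7.4
position: [0.5431, -0.3576, 0.2001]
orientation: [0.775, 0.632, 0.0, 0.001]
contact_force: [-0.4, -0.4, -0.7]
finger_gap: 0.997
grasp_force: 0.0
```

```bash
python3 mv.py .5192,.2805,.2;python3 - <<'E'
from h import *
T=ctrl.read_camera("top");S=ctrl.read_camera("side")
for im,n in((T,"pt"),):
  cv2.imwrite("pics/p2.png",np.hstack([cv2.resize(T["img"][160:270,350:520,::-1],(400,259)),cv2.resize(S["img"][150:259,260:430,::-1],(400,259))]))
obs=[(d,o["mask"].astype(float)) for d in(T,S) for o in [best("socket_green_mid",d)] if o]
p,f=fit(lambda p:cyl(p,.004),[.5431,-.3566],obs,[.01,.01]);print(p,f,len(obs))
E
```

```text
[ 0.0005  0.0003 -0.0007] [ 1.5508 -0.3787 -0.0019]
7.4 [ 0.5431 -0.3576  0.2001] [-0.4 -0.4 -0.7] 0.997 0.0
[ 0.54229182 -0.35366519] 0.23917235581380092 2
```

View pics/p2.png

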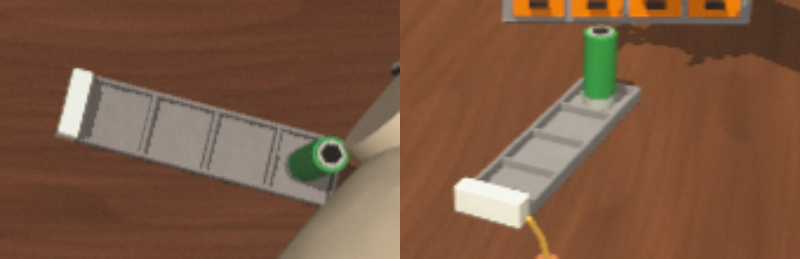

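Green stands in bay 4 within 3 mm. Yellow next.

Request:
arm_command(rows=[[[0, 0, 0, 0.12, -0.029, 0, 1], [0, 0, 0, 0.24, -0.058, 0, 1], [0, 0, 0, 0.36, -0.088, 0, 1], [0, 0, 0, 0.48, -0.117, 0, 1], [0, 0, 0, 0.6, -0.146, 0, 1], [0, 0, 0, 0.72, -0.175, 0, 1], [0, 0, 0, 0.84, -0.205, 0, 1], [0, 0, 0, 0.96, -0.234, 0, 1]]])

```text
time_s: 8.4
position: [0.5276, 0.0395, 0.1986]
orientation: [0.775, 0.632, -0.0, -0.0]
contact_force: [0.8, -0.5, 0.6]
finger_gap: 0.998
grasp_force: 0.0
```

Request:
arm_command(rows=[[[0, 0, 0, 0.12, -0.029, 0, 1], [0, 0, 0, 0.24, -0.058, 0, 1], [0, 0, 0, 0.36, -0.088, 0, 1], [0, 0, 0, 0.48, -0.117, 0, 1], [0, 0, 0, 0.59, -0.145, 0, 1], [0, 0, 0, 0.59, -0.145, 0, 1], [0, 0, 0, 0.59, -0.145, 0, 1], [0, 0, 0, 0.59, -0.145, 0, 1]]])

```text
time_s: 9.2
position: [0.5189, 0.2794, 0.1988]
orientation: [0.775, 0.632, -0.001, -0.0]
contact_force: [0.9, 0.8, -0.2]
finger_gap: 1.002
grasp_force: 0.0
```

```bash
python3 mv.py .5192,.28,.05
```

```text
[-0.0002  0.0002 -0.001 ] [0.0019 0.0006 0.372 ]
9.2 [0.5189 0.2794 0.1988] [ 0.9  0.8 -0.2] 1.002 0.0
```

Request:
arm_command(rows=[[[0, 0, 0, 0.001, 0, 0.12, 1], [0, 0, 0, 0.001, 0, 0.24, 1], [0, 0, 0, 0.001, 0, 0.33, 1], [0, 0, 0, 0.001, 0, 0.372, 1], [0, 0, 0, 0.001, 0, 0.372, -1], [0, 0, 0, 0.001, 0, 0.372, -1], [0, 0, 0, 0.001, 0, 0.372, -1], [0, 0, 0, 0.001, 0, 0.372, -1]]])

```text
time_s: 10.0
position: [0.5198, 0.2808, 0.0521]
orientation: [0.775, 0.632, 0.001, 0.001]
contact_force: [-0.8, -1.4, 4.6]
finger_gap: 0.387
grasp_force: 39.1
```

Request:
arm_command(rows=[[[0, 0, 0, 0, 0, 0, -1], [0, 0, 0, 0, 0, -0.12, -1], [0, 0, 0, 0, 0, -0.24, -1], [0, 0, 0, 0, 0, -0.375, -1], [0, 0, 0, -0.09, 0.025, -0.375, -1], [0, 0, 0, -0.19, 0.052, -0.375, -1], [0, 0, 0, -0.29, 0.08, -0.375, -1], [0, 0, 0, -0.39, 0.107, -0.375, -1]]])

```text
time_s: 10.8
position: [0.5292, 0.1179, 0.2007]
orientation: [0.775, 0.632, 0.0, 0.0]
contact_force: [-0.1, 0.0, -2.7]
finger_gap: 0.384
grasp_force: 41.2
```

Request:
arm_command(rows=[[[0, 0, 0, -0.11, 0.03, 0, -1], [0, 0, 0, -0.22, 0.06, 0, -1], [0, 0, 0, -0.33, 0.091, 0, -1], [0, 0, 0, -0.44, 0.121, 0, -1], [0, 0, 0, -0.55, 0.151, 0, -1], [0, 0, 0, -0.66, 0.182, 0, -1], [0, 0, 0, -0.77, 0.212, 0, -1], [0, 0, 0, -0.88, 0.242, 0, -1]]])

```text
time_s: 11.6
position: [0.5534, -0.2467, 0.2006]
orientation: [0.775, 0.632, 0.0, -0.0]
contact_force: [1.1, -0.6, -2.4]
finger_gap: 0.392
grasp_force: 41.2
```

Request:
arm_command(rows=[[[0, 0, 0, -0.1, 0.028, 0, -1], [0, 0, 0, -0.123, 0.034, 0, -1], [0, 0, 0, -0.123, 0.034, 0, -1], [0, 0, 0, -0.123, 0.034, 0, -1], [0, 0, 0, -0.123, 0.034, 0, -1]]])

```text
time_s: 12.1
position: [0.5574, -0.2944, 0.2008]
orientation: [0.774, 0.633, 0.0, -0.0]
contact_force: [0.1, 0.2, -3.2]
finger_gap: 0.393
grasp_force: 41.2
```

```bash
python3 mv.py .5586,-.2966,.0345
```

```text
[ 0.     -0.0001 -0.0001] [-0.0049  0.004   0.4157]
12.1 [ 0.5574 -0.2944  0.2008] [ 0.1  0.2 -3.2] 0.393 41.16420865058899
```

Request:
arm_command(rows=[[[0, 0, 0, -0.005, 0.004, 0.12, -1], [0, 0, 0, -0.005, 0.004, 0.24, -1], [0, 0, 0, -0.005, 0.004, 0.33, -1], [0, 0, 0, -0.005, 0.004, 0.38, -1], [0, 0, 0, -0.005, 0.004, 0.408, -1], [0, 0, 0, -0.005, 0.004, 0.413, -1], [0, 0, 0, -0.005, 0.004, 0.413, -1], [0, 0, 0, -0.005, 0.004, 0.413, -1]]])

```text
time_s: 12.9
position: [0.5588, -0.2983, 0.0366]
orientation: [0.775, 0.632, 0.0, 0.001]
contact_force: [0.2, 1.1, -3.1]
finger_gap: 0.391
grasp_force: 40.8
```

```bash
python3 mv.py .5586,-.2966,.035;python3 - <<'E'
from h import *
S=ctrl.read_camera("side")
cv2.imwrite("pics/p3.png",cv2.resize(S["img"][140:260,260:420,::-1],(800,600)))
E
```

```text
[ 0.0005  0.0003 -0.0006] [ 0.0041 -0.0014  0.004 ]
12.9 [ 0.5588 -0.2983  0.0366] [ 0.2  1.1 -3.1] 0.391 40.77037274837494
```

View pics/p3.png

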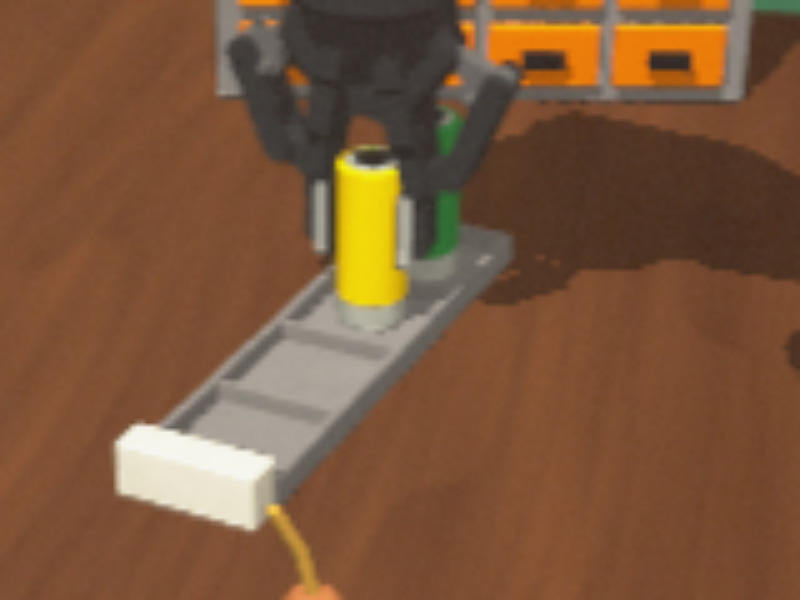

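Yellow is upright in the third bay (crop 370,310). I'll release it and go for blue.

Request:
arm_command(rows=[[[0, 0, 0, 0.003, 0, 0.003, -1], [0, 0, 0, 0.003, 0, 0.003, -1], [0, 0, 0, 0.003, 0, 0.003, 1], [0, 0, 0, 0.003, 0, 0.003, 1], [0, 0, 0, 0.003, 0, 0.003, 1], [0, 0, 0, 0.003, 0, 0.003, 1], [0, 0, 0, 0.003, 0, -0.1, 1], [0, 0, 0, 0.003, 0, -0.2, 1]]])

```text
time_s: 13.75
position: [0.5581, -0.2966, 0.1156]
orientation: [0.775, 0.632, -0.0, -0.001]
contact_force: [-0.4, 0.2, 0.7]
finger_gap: 1.003
grasp_force: 0.0
```

Request:
arm_command(rows=[[[0, 0, 0, 0, 0, -0.1, 1], [0, 0, 0, 0, 0, -0.21, 1], [0, 0, 0, 0.11, -0.034, -0.21, 1], [0, 0, 0, 0.22, -0.067, -0.21, 1], [0, 0, 0, 0.33, -0.101, -0.21, 1], [0, 0, 0, 0.44, -0.135, -0.21, 1], [0, 0, 0, 0.55, -0.168, -0.21, 1], [0, 0, 0, 0.66, -0.202, -0.21, 1]]])

```text
time_s: 14.55
position: [0.5319, -0.0204, 0.1995]
orientation: [0.775, 0.632, 0.0, 0.0]
contact_force: [0.9, 0.1, 0.3]
finger_gap: 0.999
grasp_force: 0.0
```

Request:
arm_command(rows=[[[0, 0, 0, 0.11, -0.034, 0, 1], [0, 0, 0, 0.22, -0.067, 0, 1], [0, 0, 0, 0.33, -0.101, 0, 1], [0, 0, 0, 0.44, -0.135, 0, 1], [0, 0, 0, 0.585, -0.179, 0, 1], [0, 0, 0, 0.585, -0.179, 0, 1], [0, 0, 0, 0.585, -0.179, 0, 1], [0, 0, 0, 0.585, -0.179, 0, 1]]])

```text
time_s: 15.35
position: [0.5094, 0.2205, 0.1992]
orientation: [0.775, 0.632, -0.0, 0.0]
contact_force: [-1.2, 0.4, -0.5]
finger_gap: 1.001
grasp_force: 0.0
```

```bash
python3 mv.py .5085,.2213,.05;python3 - <<'E'
from h import *
T=ctrl.read_camera("top");S=ctrl.read_camera("side")
for c,p0 in(("green",[.5431,-.3566]),("yellow",[.5586,-.2966])):
  obs=[(d,o["mask"].astype(float)) for d in(T,S) for o in [best(f"socket_{c}_mid",d,proj(d,[p0+[.044]])[0])] if o]
  p,f=fit(lambda p:cyl(p,.004),p0,obs,[.01,.01]);print(c,p,f,len(obs))
E
```

```text
[-0.      0.0001 -0.0008] [ 0.0015 -0.0026  0.3731]
15.35 [0.5094 0.2205 0.1992] [-1.2  0.4 -0.5] 1.001 0.0
green [ 0.54222571 -0.35301463] 0.7348235131598091 2
yellow [ 0.55797704 -0.2973864 ] 0.8471790317924399 2
```

Request:
arm_command(rows=[[[0, 0, 0, 0.001, -0.002, 0.12, 1], [0, 0, 0, 0.001, -0.002, 0.24, 1], [0, 0, 0, 0.001, -0.002, 0.33, 1], [0, 0, 0, 0.001, -0.002, 0.373, 1], [0, 0, 0, 0.001, -0.002, 0.373, -1], [0, 0, 0, 0.001, -0.002, 0.373, -1], [0, 0, 0, 0.001, -0.002, 0.373, -1], [0, 0, 0, 0.001, -0.002, 0.373, -1]]])

```text
time_s: 16.45
position: [0.5094, 0.2221, 0.0516]
orientation: [0.775, 0.632, 0.001, 0.001]
contact_force: [-0.5, -0.9, 4.2]
finger_gap: 0.385
grasp_force: 39.1
```

Request:
arm_command(rows=[[[0, 0, 0, 0, 0, 0, -1], [0, 0, 0, 0, 0, -0.12, -1], [0, 0, 0, 0, 0, -0.24, -1], [0, 0, 0, 0, 0, -0.375, -1], [0, 0, 0, -0.09, 0.032, -0.375, -1], [0, 0, 0, -0.19, 0.068, -0.375, -1], [0, 0, 0, -0.29, 0.103, -0.375, -1], [0, 0, 0, -0.39, 0.139, -0.375, -1]]])

```text
time_s: 17.25
position: [0.5313, 0.0566, 0.2003]
orientation: [0.775, 0.632, -0.0, -0.0]
contact_force: [1.6, 0.7, -3.7]
finger_gap: 0.391
grasp_force: 41.9
```

Request:
arm_command(rows=[[[0, 0, 0, -0.11, 0.039, 0, -1], [0, 0, 0, -0.22, 0.078, 0, -1], [0, 0, 0, -0.33, 0.118, 0, -1], [0, 0, 0, -0.44, 0.157, 0, -1], [0, 0, 0, -0.55, 0.196, 0, -1], [0, 0, 0, -0.65, 0.232, 0, -1], [0, 0, 0, -0.7, 0.25, 0, -1], [0, 0, 0, -0.7, 0.25, 0, -1]]])

```text
time_s: 18.05
position: [0.573, -0.2391, 0.1994]
orientation: [0.776, 0.631, -0.0, -0.0]
contact_force: [0.2, 0.8, -3.9]
finger_gap: 0.389
grasp_force: 41.8
```

Request:
arm_command(rows=[[[0, 0, 0, 0, 0, 0, -1], [0, 0, 0, 0, 0, 0, -1]]])

```text
time_s: 18.25
position: [0.5734, -0.2352, 0.2002]
orientation: [0.774, 0.633, 0.0, -0.0]
contact_force: [-0.1, -0.7, -3.7]
finger_gap: 0.388
grasp_force: 41.8
```

```bash
python3 mv.py .574,-.2366,.035
```

```text
[-0.0001 -0.0001 -0.0003] [-0.0033  0.0022  0.4129]
18.25 [ 0.5734 -0.2352  0.2002] [-0.1 -0.7 -3.7] 0.388 41.78465187549591
```

Request:
arm_command(rows=[[[0, 0, 0, -0.001, 0.001, 0.12, -1], [0, 0, 0, -0.001, 0.001, 0.24, -1], [0, 0, 0, -0.001, 0.001, 0.33, -1], [0, 0, 0, -0.001, 0.001, 0.38, -1], [0, 0, 0, -0.001, 0.001, 0.406, -1], [0, 0, 0, -0.001, 0.001, 0.412, -1], [0, 0, 0, -0.001, 0.001, 0.412, -1], [0, 0, 0, -0.001, 0.001, 0.412, -1]]])

```text
time_s: 19.05
position: [0.5745, -0.237, 0.0368]
orientation: [0.775, 0.632, 0.0, 0.001]
contact_force: [0.4, 1.1, -2.8]
finger_gap: 0.386
grasp_force: 41.8
```

```bash
python3 mv.py .574,-.2366,.035 .4965,.16,.2
```

```text
[ 0.0008  0.0003 -0.0006] [ 0.0008 -0.0014  0.0045]
[ 0.0008  0.0003 -0.0006] [ 0.9329 -0.389  -0.4098]
19.05 [ 0.5745 -0.237   0.0368] [ 0.4  1.1 -2.8] 0.386 41.80927097797394
```

Request:
arm_command(rows=[[[0, 0, 0, 0, 0, 0.003, -1], [0, 0, 0, 0, 0, 0.003, -1], [0, 0, 0, 0, 0, 0.003, 1], [0, 0, 0, 0, 0, 0.003, 1], [0, 0, 0, 0, 0, 0.003, 1], [0, 0, 0, 0, 0, 0.003, 1], [0, 0, 0, 0, 0, -0.1, 1], [0, 0, 0, 0, 0, -0.2, 1]]])

```text
time_s: 19.85
position: [0.5733, -0.2365, 0.1157]
orientation: [0.775, 0.632, -0.0, -0.001]
contact_force: [0.1, -0.2, 0.4]
finger_gap: 1.002
grasp_force: 0.0
```

Request:
arm_command(rows=[[[0, 0, 0, 0, 0, -0.1, 1], [0, 0, 0, 0, 0, -0.21, 1], [0, 0, 0, 0.1, -0.042, -0.21, 1], [0, 0, 0, 0.2, -0.083, -0.21, 1], [0, 0, 0, 0.3, -0.125, -0.21, 1], [0, 0, 0, 0.4, -0.167, -0.21, 1], [0, 0, 0, 0.5, -0.208, -0.21, 1], [0, 0, 0, 0.6, -0.25, -0.21, 1]]])

```text
time_s: 20.65
position: [0.5234, 0.02, 0.1995]
orientation: [0.775, 0.632, 0.0, 0.0]
contact_force: [1.0, 0.2, -0.6]
finger_gap: 1.0
grasp_force: 0.0
```

Request:
arm_command(rows=[[[0, 0, 0, 0.1, -0.042, 0, 1], [0, 0, 0, 0.2, -0.083, 0, 1], [0, 0, 0, 0.3, -0.125, 0, 1], [0, 0, 0, 0.333, -0.139, 0, 1], [0, 0, 0, 0.333, -0.139, 0, 1], [0, 0, 0, 0.333, -0.139, 0, 1], [0, 0, 0, 0.333, -0.139, 0, 1], [0, 0, 0, 0.333, -0.139, 0, 1]]])

```text
time_s: 21.45
position: [0.4966, 0.1589, 0.1992]
orientation: [0.775, 0.631, -0.0, 0.0]
contact_force: [-0.0, 0.0, 0.9]
finger_gap: 1.002
grasp_force: 0.0
```

```bash
python3 mv.py .4965,.16,.05;python3 - <<'E'
from h import *
T=ctrl.read_camera("top");S=ctrl.read_camera("side")
cv2.imwrite("pics/p4.png",np.hstack([cv2.resize(T["img"][160:270,350:520,::-1],(400,259)),cv2.resize(S["img"][150:259,260:430,::-1],(400,259))]))
E
```

```text
[-0.      0.0001 -0.0012] [ 0.0027 -0.0008  0.3731]
21.45 [0.4966 0.1589 0.1992] [-0.   0.   0.9] 1.002 0.0
```

View pics/p4.png

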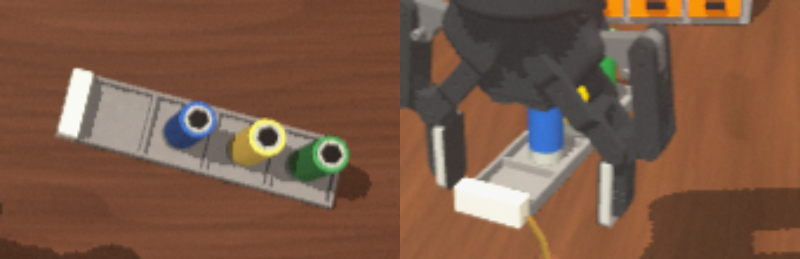

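Request:
arm_command(rows=[[[0, 0, 0, 0.002, 0, 0.12, 1], [0, 0, 0, 0.002, 0, 0.24, 1], [0, 0, 0, 0.002, 0, 0.33, 1], [0, 0, 0, 0.002, 0, 0.373, 1], [0, 0, 0, 0.002, 0, 0.373, -1], [0, 0, 0, 0.002, 0, 0.373, -1], [0, 0, 0, 0.002, 0, 0.373, -1], [0, 0, 0, 0.002, 0, 0.373, -1]]])

```text
time_s: 22.35
position: [0.4972, 0.1609, 0.0515]
orientation: [0.775, 0.632, 0.001, 0.001]
contact_force: [-1.2, 0.1, 3.1]
finger_gap: 0.391
grasp_force: 39.3
```

Request:
arm_command(rows=[[[0, 0, 0, 0, 0, 0, -1], [0, 0, 0, 0, 0, -0.12, -1], [0, 0, 0, 0, 0, -0.24, -1], [0, 0, 0, 0, 0, -0.375, -1], [0, 0, 0, -0.09, 0.046, -0.375, -1], [0, 0, 0, -0.18, 0.091, -0.375, -1], [0, 0, 0, -0.27, 0.137, -0.375, -1], [0, 0, 0, -0.36, 0.183, -0.375, -1]]])

```text
time_s: 23.15
position: [0.5392, 0.0036, 0.2005]
orientation: [0.775, 0.632, 0.0, 0.0]
contact_force: [0.5, 0.5, -2.3]
finger_gap: 0.391
grasp_force: 41.1
```

Request:
arm_command(rows=[[[0, 0, 0, -0.1, 0.05, 0, -1], [0, 0, 0, -0.2, 0.101, 0, -1], [0, 0, 0, -0.3, 0.152, 0, -1], [0, 0, 0, -0.38, 0.193, 0, -1], [0, 0, 0, -0.417, 0.212, 0, -1], [0, 0, 0, -0.417, 0.212, 0, -1], [0, 0, 0, -0.417, 0.212, 0, -1], [0, 0, 0, -0.417, 0.212, 0, -1]]])

```text
time_s: 23.95
position: [0.5887, -0.1742, 0.2003]
orientation: [0.774, 0.633, 0.0, -0.0]
contact_force: [0.2, 0.5, -1.8]
finger_gap: 0.387
grasp_force: 41.1
```

```bash
python3 mv.py .5895,-.1766,.0365
```

```text
[-0.     -0.0001 -0.0003] [-0.0056  0.0033  0.4095]
23.95 [ 0.5887 -0.1742  0.2003] [ 0.2  0.5 -1.8] 0.387 41.12965285778046
```

Request:
arm_command(rows=[[[0, 0, 0, -0.003, 0.002, 0.12, -1], [0, 0, 0, -0.003, 0.002, 0.24, -1], [0, 0, 0, -0.003, 0.002, 0.33, -1], [0, 0, 0, -0.003, 0.002, 0.38, -1], [0, 0, 0, -0.003, 0.002, 0.406, -1], [0, 0, 0, -0.003, 0.002, 0.412, -1], [0, 0, 0, -0.003, 0.002, 0.412, -1], [0, 0, 0, -0.003, 0.002, 0.412, -1]]])

```text
time_s: 24.75
position: [0.59, -0.1768, 0.0368]
orientation: [0.775, 0.632, 0.0, 0.001]
contact_force: [0.1, 0.4, -3.0]
finger_gap: 0.393
grasp_force: 41.2
```

Request:
arm_command(rows=[[[0, 0, 0, 0, 0, 0.003, -1], [0, 0, 0, 0, 0, 0.003, -1], [0, 0, 0, 0, 0, 0.003, 1], [0, 0, 0, 0, 0, 0.003, 1], [0, 0, 0, 0, 0, 0.003, 1], [0, 0, 0, 0, 0, 0.003, 1], [0, 0, 0, 0, 0, -0.1, 1], [0, 0, 0, 0, 0, -0.2, 1]]])

```text
time_s: 25.55
position: [0.5889, -0.1765, 0.1157]
orientation: [0.775, 0.632, -0.0, -0.001]
contact_force: [-0.4, -0.0, 0.7]
finger_gap: 1.003
grasp_force: 0.0
```

Request:
arm_command(rows=[[[0, 0, 0, 0, 0, -0.1, 1], [0, 0, 0, 0, 0, -0.21, 1], [0, 0, 0, 0.1, -0.05, -0.21, 1], [0, 0, 0, 0.2, -0.1, -0.21, 1], [0, 0, 0, 0.3, -0.15, -0.21, 1], [0, 0, 0, 0.4, -0.2, -0.21, 1], [0, 0, 0, 0.5, -0.3, -0.21, 1], [0, 0, 0, 0.5, -0.3, -0.21, 1]]])

```text
time_s: 26.35
position: [0.5097, 0.047, 0.1996]
orientation: [0.774, 0.634, -0.0, -0.001]
contact_force: [0.6, -0.5, 0.7]
finger_gap: 1.001
grasp_force: 0.0
```

```bash
python3 mv.py;python3 - <<'E'
from h import *
T=ctrl.read_camera("top");S=ctrl.read_camera("side")
cv2.imwrite("pics/p5.png",np.hstack([cv2.resize(T["img"][160:270,350:520,::-1],(400,259)),cv2.resize(S["img"][150:259,260:430,::-1],(400,259))]))
for c,p0 in(("green",[.5431,-.3566]),("yellow",[.5586,-.2966]),("blue",[.574,-.2366]),("red",[.5895,-.1766])):
  o=best(f"socket_{c}_mid",T,proj(T,[p0+[.044]])[0])
  if o: print(c,np.round(fit(lambda p:cyl(p,.004),p0,[(T,o["mask"].astype(float))],[.01,.01])[0]-p0,4))
E
```

```text
26.35 [0.5097 0.047  0.1996] [ 0.6 -0.5  0.7] 1.001 0.0
green [0.0004 0.0036]
yellow [-0.0006 -0.0002]
blue [-0.0003  0.    ]
red [-0.0015  0.0003]
```

View pics/p5.png

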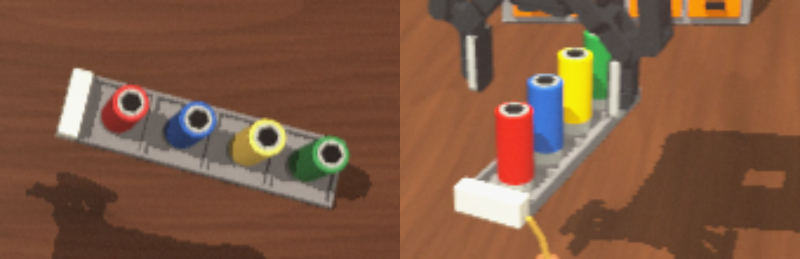

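All four sockets stand upright in their bays: red, blue, yellow, green from the white end. The gripper is clear of them.

```bash
python3 -c "
from plant import ctrl
print(ctrl.close_job())"
```

```text
the job is handed in; nothing more can be done
None
```

The job is handed in at about 26 s on the robot's clock: from the white end the metal rack holds red, blue, yellow, green, each upright, free-standing and measured within 4 mm of its bay's middle; the hand-in returned no verdict.

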